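Unlatch the battery pack and feed it down the return chute

TASK

Pinch the two side buttons of the battery pack together to unlatch it, lift it straight up out of the charger, stand it upright on the open bench and let go. Then take it by the rail on its top, set it into the open upper end of the sloped chute pointing along the channel and let go, and push it from behind down under the strap until it rests squarely against the stop. Do not drop the pack or tip it over, and leave the grinder, the steel bushing and the wire brush where they are.

Things in the scene. Friction and masses are not known exactly. Their poses are not given: they have to be found in the camera images.
- pack: Battery pack, black, about 0.4 to 0.6 kg; body 100 (x) by 48 (y) by 62 (z) mm; origin at the centre of its underside, z up; both ends alike. It starts latched in the charger, its underside 14 mm above the bench: pulling does not free it unless both side buttons are pinched in; then it lifts straight out (25 mm deep). Outside the charger the buttons may spring out again.
- buttons (a point): Midpoint between the two ribbed grey release buttons, 47 mm above the pack's underside, axes as the pack's. One button on each long side (+y and -y), 40 mm long (x), 34 to 60 mm above the underside; 64 mm across both untouched, 52 mm fully pinched. Below each, 8 to 14 mm up, its steel latch tooth sticks out 5 mm (hooked under the charger's rim at the start).
- rail (a point): Centre of the grip rail on the pack's top: 64 (x) by 24 (y) mm, from 62 mm (the body's flat top) to 84 mm above the underside; this point is 73 mm up. Axes as the pack's.
- button_left (a joint): Travel of the button on the pack's +y side, m: 0 out, 0.006 fully in; its tooth is free of the charger from 0.0045. Spring: 4 N at first, 7 N fully in.
- button_right (a joint): The same for the button on the pack's -y side.
- charger: Charger dock, grey, fixed, 160 (x) by 110 (y) by 39 (z) mm, with a well for the pack in the middle, the pack lengthwise along x. Its rim, 39 mm above the bench all round, lies 9 mm below the lower edge of the seated pack's buttons. Origin at the centre of its underside, z up. Charger and chute may swap sides; the bench between them is clear.
- bed: Channel of the fixed chute. Origin on its floor, midway between the walls, at the face of the steel stop at the lower end; x points down the slope (12 degrees), z square to the floor. Floor from x = -230 mm (open upper end) to 0; walls 50 mm high, 70 mm apart inside: no room for fingers beside the pack's buttons. Pack at the stop: its origin at x = -50 mm, y and z 0. It does not slide by itself.
- strap (a point): Middle of the underside of the flat steel strap that crosses over the channel: x = -65 to -35 mm in the bed's frame, 100 to 104 mm above the floor, on side posts that reach 45 mm either side of the centre line. The pack passes under it. Axes as the bed's.
- chute: Steel stand that carries the channel, fixed, 250 (x) by 100 (y) mm; origin at the centre of its underside, z up, x level toward the chute's lower end. The bed's origin lies 112 mm along x and 25 mm up from it.
- grinder: Angle grinder, about 290 mm long, 115 mm disc; lies on the far part of the bench. Leave alone.
- bushing: Steel bushing, tube 60 mm across and 60 mm tall, standing. Leave alone.
- wirebrush: Wire brush lying on the bench, about 200 mm long. Leave alone.
Things that resemble listed ones, but are neither listed nor needed, are in the scene too. There is more than one size of the pack; the one meant has the size given above.

How it is judged:
By the outcome, as a careful person would: the job done as asked, in the order asked, and still so for the second after the job is handed in, with the robot touching nothing.
It also fails if it takes over 56 s, if anything falls off the work surface, if the arm or the gripper's body presses on something with over 40 N, if the wrist force passes 120 N, or if a joint passes its speed limit or range.

ROBOT

A 6-joint arm with a two-finger parallel gripper is mounted at the origin on the work surface. World frame = base frame: x ahead of the robot, y to its left, z up, the work surface at z = 0. Lengths are in m, angles in rad, forces in N, time in s.
With the tool pointing down it reaches from about 0.375 to 0.9 m from the base axis. Payload 3.1 kg.
Tool frame: the origin (TCP) lies midway between the tips of the shut fingers; the grasp point (between the pads) lies 19 mm behind it; x points along the fingers, z is the direction in which the jaws open and shut, and the axes are right-handed (so a half turn about x gives the same grasp; the last joint's range is limited). The gripper opens to 87 mm and grips with 3 to 60 N. Pads are 19 mm wide; open, the fingers measure 117 mm over their backs; the gripper's body (75 mm by 190 mm) begins 51 mm behind the grasp point.
Start: joints at [-1.486, 0.527, 1.433, -0, 1.181, -0.178], TCP at [0.162, -0.604, 0.223] pointing down, gripper open.
Joint ranges: [-3.08, 3.08], [-0.75, 2.2], [0.22, 2.44], [-1.43, 4.57], [0, 2.65], [-2.85, 2.85]. Speed limits (rad/s): [2.79, 2.79, 3.14, 3.14, 3.14, 3.14].

INTERFACE

Orientations are given as a unit quaternion [x, y, z, w].
In Python, from rig import robot, optics, workorder gives the robot as it stands.
- The arm moves only by the tool arm_command, never from a script. Its argument "plan" is a list of rows, each a list of 7 numbers: the shift along the tool's x, y, z in cm, then the turn, a rotation vector about the tool's x, y, z in rad, then the finger opening in cm, from 0 to 8.7. In form: [[x, y, z, ax, ay, az, gripper], ...]. A call has 1 to 12 rows; each row shifts and turns the pose as measured when the row begins, along the tool's axes as they then stand; what a row does not reach is not made up. A row lasts 1/8 s, in which the tool goes at most 62.5 mm and 10.7 degrees, less where a joint would pass 70% of its speed; a pose out of reach is approached as far as the arm can. A call with a gripper value outside its range is refused whole. The fingers move at their own pace and stop on an object; "grip_force" is the grip in N (left out, the last holds). Time passes only in rows, so rows that do not move let the fingers close. It gives the time, the measured TCP pose, the force and the opening at its end, in the units of the state.
- robot.get_obs(): the state, without advancing time (a new reading comes with each control period).
- optics.camera(name): name is "scene" or "side" or "wrist"; returns (picture, depth): 420x560x3 uint8, blue, green, red; 420x560 float32, m along the optical axis (not along the pixel's ray), 0 where there is no reading.
- optics.camera_info(name): a dict with "mtx" (3x3 intrinsics, pixels), "position" and "rotation" of the camera in the world; the wrist camera has in their place "tool_from_camera" (4x4, takes a point from camera to tool coordinates, whose origin is the TCP and whose axes are the tool frame's). Camera axes: x right, y down, z forward; pixel columns grow to the right and rows downward; lengths in m; the calibration is good to about 2 mm. The wrist camera is an equidistant fisheye: a pixel r from the principal point sees the ray r / f radians off the axis. A picture is of the moment at which its call begins: read the wrist's pose just before it. camera_info takes no time and is no camera call.
- workorder.hand_in(): hands the job in, once; it reports no verdict.
The state is a dict: "time": time; "q": joint angles; "joint_velocities": joint speeds; "joint_torque": joint torques, N m; "position": TCP position; "tool_rot": TCP orientation; "ft_force": force on the tool from outside, world axes, zero at the start; "moment": the same for the moment, N m; "grip_width": finger opening in m.
Only numpy, scipy, OpenCV 4.12 (cv2) and the standard library are available. Lean on these libraries where they do the work, as an engineer would, in place of code of your own. Each camera call takes 0.05 s, during which the arm holds its last target. There are 200 camera calls.

## Working session

There is one attempt and no reset: what is moved stays moved. The work goes in short steps, Python scripts to look and compute and a tool call to move; the robot and the scene stay as the last step left them, time stands still between calls to the robot, and variables do not carry over. Pictures are saved under pics/ and viewed, about 8 in all and at most 12, crops included, and the job is handed in when it is done.

Besides the shell and the picture viewer there is one more tool, called after "Emit:" as name(argument=value, ...), one argument or row to a line, values as JSON. arm_command: Moves the arm, as the interface text tells. Its arguments: {"type":"object","properties":{"plan":{"type":"array"},"grip_force":{"type":"number"}},"required":["plan"]}

```bash
mkdir -p pics; ls; python3 - <<'E'
from rig import robot, optics, workorder
import cv2, numpy as np
o=robot.get_obs(); print(o)
ims=[]
for n in("scene","side"):
    p,d=optics.camera(n); i=optics.camera_info(n); print(n,i)
    cv2.imwrite(f"pics/{n}0.png",p); np.savez(f"{n}0.npz",d=d,p=p,K=i["mtx"],t=i["position"],R=i["rotation"])
print(optics.camera_info("wrist"))
E
```

```text
pics
{'time': 0.0, 'q': array([-1.48650184e+00,  5.28466573e-01,  1.43389052e+00, -9.37200700e-06,
        1.18137904e+00, -1.78504333e-01]), 'joint_velocities': array([ 0.00133689,  0.00038132,  0.00084343, -0.00012823,  0.00027171,
        0.0002968 ]), 'joint_torque': array([-5.16972541e-04, -4.40046859e+01, -1.76590347e+01,  6.30801916e-02,
        5.80654631e-02, -1.78460418e-04]), 'position': array([ 0.1623266 , -0.60280373,  0.22157513]), 'tool_rot': array([ 0.43073614,  0.56171332, -0.42961925,  0.5606887 ]), 'ft_force': array([ 0.08612853, -0.29109824,  0.46174582]), 'moment': array([ 0.00143832,  0.00013141, -0.0734577 ]), 'grip_width': 0.08682164431676698}
scene {'mtx': array([[426.58494942,   0.        , 283.06866385],
       [  0.        , 426.58494942, 204.40799394],
       [  0.        ,   0.        ,   1.        ]]), 'position': array([ 1.2273953 , -0.02929106,  1.02865788]), 'rotation': array([ 0.68863567,  0.66970728, -0.1937766 , -0.19930806])}
side {'mtx': array([[518.48771798,   0.        , 277.7796967 ],
       [  0.        , 518.48771798, 207.46982834],
       [  0.        ,   0.        ,   1.        ]]), 'position': array([0.3933936 , 1.02257189, 0.9181917 ]), 'rotation': array([-0.11373343,  0.88877088, -0.4414935 ,  0.04727078])}
{'mtx': array([[325.1922621 ,   0.        , 282.72756173],
       [  0.        , 325.1922621 , 213.76814032],
       [  0.        ,   0.        ,   1.        ]]), 'tool_from_camera': array([[ 4.00687782e-04, -3.00295877e-01,  9.53846018e-01,
        -1.61020004e-01],
       [ 2.70754506e-05, -9.53846091e-01, -3.00295911e-01,
         8.36662625e-02],
       [ 9.99999919e-01,  1.46150714e-04, -3.74063829e-04,
        -2.47256735e-04],
       [ 0.00000000e+00,  0.00000000e+00,  0.00000000e+00,
         1.00000000e+00]])}
```

View pics/scene0.png

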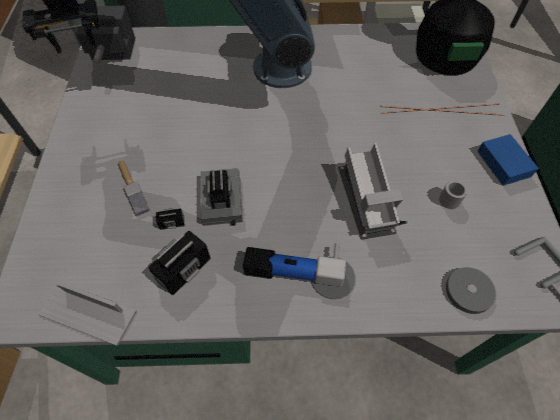

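View pics/side0.png

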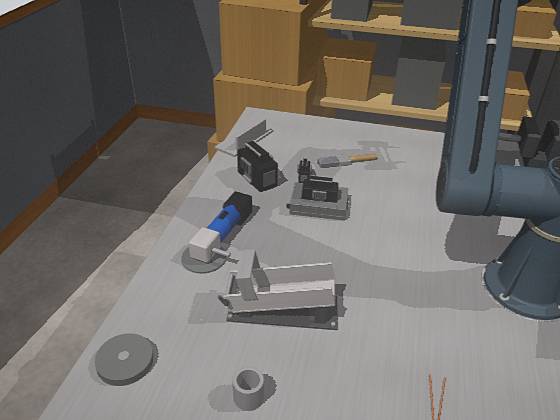

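The scene picture shows the charger with the latched pack at about (220,195) and the chute at (373,190), its strap at (380,198) and its lower end toward (378,228). The grinder is at (295,268), the bushing at (453,195) and the wire brush at (133,190). The decoy packs are at (180,262) and (170,218). The side view agrees with this.

```bash
cat > h.py <<'E'
import numpy as np, cv2
from scipy.spatial.transform import Rotation as Ro
def cloud(n):
    f=np.load(n+".npz"); d=f["d"]; K=f["K"]
    v,u=np.mgrid[:d.shape[0],:d.shape[1]]
    P=np.stack([(u-K[0,2])/K[0,0]*d,(v-K[1,2])/K[1,1]*d,d],-1)
    W=P@Ro.from_quat(f["R"]).as_matrix().T+f["t"]; W[d<=0]=np.nan
    return W
def rect(W,m):
    p=W[m][:,:2].astype(np.float32)*1000
    return len(p),cv2.minAreaRect(p), p.mean(0)
E
python3 - <<'E'
from h import *
np.set_printoptions(precision=4,suppress=True)
for n in("scene0","side0"):
    W=cloud(n)
    print(n,[W[v,u] for v,u in ((195,220),(190,373),(300,100))])
    if n=="scene0":C=W[195,220,:2];B=W[190,373,:2]
    X=W[...,:2]
    near=np.linalg.norm(X-C,axis=-1)<.12
    Z=W[...,2]
    print("rim",rect(W,near&(Z>.032)&(Z<.045)))
    print("top",rect(W,near&(Z>.09)&(Z<.106)))
    print("bodytop",rect(W,near&(Z>.07)&(Z<.083)))
    nb=np.linalg.norm(X-B,axis=-1)<.2
    print("chute>.05",rect(W,nb&(Z>.05)))
    print("strap >.115",rect(W,nb&(Z>.118)), Z[nb].max())
E
```

```text
scene0 [array([ 0.5912, -0.1805,  0.0757]), array([0.5672, 0.2394, 0.0471]), array([ 0.8699, -0.4499,  0.0605])]
rim (1178, ((559.6983642578125, -216.092529296875), (165.64315795898438, 170.55165100097656), 4.778243541717529), array([ 577.5197, -186.2585], dtype=float32))
top (192, ((558.2901611328125, -185.81765747070312), (66.97335815429688, 24.269603729248047), 5.167944431304932), array([ 560.0898, -185.3969], dtype=float32))
bodytop (404, ((558.0596313476562, -186.12937927246094), (101.46040344238281, 63.531063079833984), 5.393336772918701), array([ 567.1828, -183.4682], dtype=float32))
chute>.05 (2434, ((567.3054809570312, 309.88232421875), (253.02696228027344, 256.22186279296875), 7.143921375274658), array([575.4667, 230.2247], dtype=float32))
strap >.115 (473, ((564.9611206054688, 226.0191650390625), (201.23684692382812, 91.65544891357422), 9.295332908630371), array([640.5399, 235.8929], dtype=float32)) 0.142676911948043
side0 [array([ 0.856 , -0.1651, -0.0002]), array([ 0.4122, -0.3133,  0.0007]), array([ 1.4782, -0.2796, -0.7554])]
rim (868, ((561.6553955078125, -213.38543701171875), (159.95372009277344, 174.9831085205078), 4.099496364593506), array([ 559.8221, -170.4786], dtype=float32))
top (170, ((560.0001831054688, -185.86569213867188), (63.14187240600586, 32.95466232299805), 5.720888614654541), array([ 559.0652, -183.8388], dtype=float32))
bodytop (304, ((559.3956909179688, -180.38902282714844), (99.5925064086914, 61.848323822021484), 6.710353851318359), array([ 557.7323, -173.8997], dtype=float32))
chute>.05 (4453, ((566.8135986328125, 309.0765686035156), (250.3248748779297, 257.6536560058594), 7.286686897277832), array([570.2338, 231.7012], dtype=float32))
strap >.115 (568, ((565.0872802734375, 225.46067810058594), (202.51718139648438, 96.61754608154297), 9.482826232910156), array([629.173 , 243.6604], dtype=float32)) 0.14536082262839878
```

```bash
python3 - <<'E'
from h import *
from scipy.optimize import least_squares
from scipy.spatial import cKDTree
np.set_printoptions(precision=4,suppress=True)
Ws=[cloud("scene0"),cloud("side0")]
c12,s12=np.cos(np.radians(12)),np.sin(np.radians(12))
for n,W in zip("ab",Ws):
    nb=np.linalg.norm(W[...,:2]-[.57,.23],axis=-1)<.2
    r=rect(W,nb&(W[...,2]>.128)); print("strap",r)
def bed(p,P):
    x,y,yaw=p; c,s=np.cos(yaw),np.sin(yaw)
    R=np.array([[c,-s,0],[s,c,0],[0,0,1]])@np.array([[c12,0,s12],[0,1,0],[-s12,0,c12]])
    return (P-[x,y,.025])@R
P=[W[(np.linalg.norm(W[...,:2]-[.57,.23],axis=-1)<.2)&(W[...,2]>.02)] for W in Ws]
p=np.array([.69,.245,np.radians(9.3)])
for both in (P[:1],P[1:],P):
  Q=np.concatenate(both); p=np.array([.69,.245,np.radians(9.3)])
  for it in range(4):
    q=bed(p,Q)
    # inner wall faces: points z 8..44 , |y| near 35
    w=(abs(abs(q[:,1])-.035)<.005)&(q[:,2]>.008)&(q[:,2]<.044)&(q[:,0]>-.22)&(q[:,0]<-.08)
    f=lambda p:(lambda b:np.abs(b[:,1])-.035)(bed(p,Q[w]))
    st=(q[:,2]>.1)&(q[:,2]<.108)&(abs(q[:,0]+.05)<.025)
    g=lambda p:np.r_[f(p), 20*(bed(p,Q[st])[:,0].mean()+.05)]
    p=least_squares(g,p,loss="soft_l1",f_scale=.002).x
  b=bed(p,Q); s=b[(b[:,2]>.098)&(b[:,2]<.11)]
  fl=b[(abs(b[:,1])<.025)&(abs(b[:,2])<.008)&(b[:,0]<-.08)&(b[:,0]>-.22)]
  print(p,np.degrees(p[2]),w.sum(),"strap x,y,z",s.min(0),s.max(0),"floor z",np.median(fl[:,2]),"min x",b[(b[:,2]>.01)&(b[:,2]<.05)&(abs(b[:,1])<.045)][:,0].min())
  wt=b[(abs(b[:,2]-.05)<.003)&(b[:,0]<-.1)]
  for sgn in(1,-1):
    y=wt[wt[:,1]*sgn>0][:,1]; print(np.percentile(y,[2,50,98]))
E
```

```text
strap (430, ((648.800048828125, 239.744384765625), (31.431865692138672, 91.63661193847656), 9.371925354003906), array([649.4996, 238.4606], dtype=float32))
strap (446, ((649.6444091796875, 239.62509155273438), (31.571048736572266, 96.5459213256836), 9.122444152832031), array([648.4269, 243.9092], dtype=float32))
[0.677 0.236 0.115] 6.5914329657987505 312 strap x,y,z [-0.0677 -0.0389  0.0982] [-0.0331  0.053   0.1096] floor z 0.00019735361735918379 min x -0.23182111547919562
[0.0343 0.0391 0.0444]
[-0.0417 -0.0366 -0.032 ]
[0.6763 0.244  0.1542] 8.837819161546815 1228 strap x,y,z [-0.0652 -0.0485  0.0981] [-0.0333  0.048   0.1094] floor z 0.0016647770609597937 min x -0.2297551085582236
[0.0316 0.0376 0.0407]
[-0.0437 -0.0387 -0.034 ]
[0.6764 0.2426 0.1491] 8.545617442638905 1412 strap x,y,z [-0.0665 -0.0471  0.0981] [-0.033   0.0493  0.1095] floor z 0.0005700451051115375 min x -0.23086874311426864
[0.0326 0.038  0.0414]
[-0.043  -0.0382 -0.0332]
```

```bash
cat >> h.py <<'E'
def Rtool(xdir,zdir):
    x=np.array(xdir,float);x/=np.linalg.norm(x);z=np.array(zdir,float);z-=x*(z@x);z/=np.linalg.norm(z)
    return Ro.from_matrix(np.stack([x,np.cross(z,x),z],1))
def rows(pos,R,n,g):
    from rig import robot
    o=robot.get_obs();p0=o["position"];R0=Ro.from_quat(o["tool_rot"])
    rv=(R0.inv()*R).as_rotvec()
    print("t",round(o["time"],2),"p",p0.round(4),"F",o["ft_force"].round(1),"w",o["grip_width"].round(4),"angle",np.degrees(np.linalg.norm(rv)).round(2),"j",o["q"].round(2))
    for i in range(n):
        Ri=R0*Ro.from_rotvec(rv*i/n)
        print([float(v) for v in np.r_[(Ri.inv().apply((np.array(pos)-p0)/n)*100).round(2),(rv/n).round(3)]]+[g],end=",\n")
def yawdir(d): d=np.radians(d); return np.array([np.cos(d),np.sin(d),0])
E
python3 - <<'E'
from h import *
y=yawdir(95.3)
for s in(1,-1): rows([.5585,-.1857,.20],Rtool([0,0,-1],s*y),12,8.7)
E
```

```text
Traceback (most recent call last):
  File "h.py", line 19, in rows
    print("t",round(o["time"],2),"p",p0.round(4),"F",o["ft_force"].round(1),"w",o["grip_width"].round(4),"angle",np.degrees(np.linalg.norm(rv)).round(2),"j",o["q"].round(2))
                                                                                ^^^^^^^^^^^^^^^^^^^^^
AttributeError: 'float' object has no attribute 'round'
```

```bash
sed -i 's/o\["grip_width"\].round(4)/round(float(o["grip_width"]),4)/' h.py
python3 - <<'E'
from h import *
y=yawdir(95.3)
for s in(1,-1): rows([.5585,-.1857,.20],Rtool([0,0,-1],s*y),12,8.7)
E
```

```text
t 0.1 p [ 0.1623 -0.6029  0.2217] F [-0.2  0.2 -0.6] w 0.0871 angle 170.24 j [-1.49  0.53  1.43 -0.    1.18 -0.18]
[0.19, 4.09, -2.5, -0.248, 0.0, -0.0, 8.7],
[0.19, 4.58, -1.42, -0.248, 0.0, -0.0, 8.7],
[0.18, 4.79, -0.25, -0.248, 0.0, -0.0, 8.7],
[0.18, 4.7, 0.93, -0.248, 0.0, -0.0, 8.7],
[0.18, 4.33, 2.05, -0.248, 0.0, -0.0, 8.7],
[0.18, 3.7, 3.05, -0.248, 0.0, -0.0, 8.7],
[0.18, 2.84, 3.86, -0.248, 0.0, -0.0, 8.7],
[0.18, 1.8, 4.44, -0.248, 0.0, -0.0, 8.7],
[0.18, 0.66, 4.75, -0.248, 0.0, -0.0, 8.7],
[0.18, -0.52, 4.77, -0.248, 0.0, -0.0, 8.7],
[0.18, -1.67, 4.49, -0.248, 0.0, -0.0, 8.7],
[0.18, -2.72, 3.94, -0.248, 0.0, -0.0, 8.7],
t 0.1 p [ 0.1623 -0.6029  0.2217] F [-0.2  0.2 -0.6] w 0.0871 angle 9.76 j [-1.49  0.53  1.43 -0.    1.18 -0.18]
[0.19, 4.09, -2.5, 0.014, -0.0, -0.0, 8.7],
[0.19, 4.06, -2.56, 0.014, -0.0, -0.0, 8.7],
[0.19, 4.02, -2.61, 0.014, -0.0, -0.0, 8.7],
[0.19, 3.98, -2.67, 0.014, -0.0, -0.0, 8.7],
[0.18, 3.94, -2.73, 0.014, -0.0, -0.0, 8.7],
[0.18, 3.9, -2.78, 0.014, -0.0, -0.0, 8.7],
[0.18, 3.86, -2.84, 0.014, -0.0, -0.0, 8.7],
[0.18, 3.82, -2.89, 0.014, -0.0, -0.0, 8.7],
[0.18, 3.78, -2.95, 0.014, -0.0, -0.0, 8.7],
[0.18, 3.74, -3.0, 0.014, -0.0, -0.0, 8.7],
[0.18, 3.7, -3.05, 0.014, -0.0, -0.0, 8.7],
[0.18, 3.65, -3.11, 0.014, -0.0, -0.0, 8.7],
```

Emit:
arm_command(
  plan=[
    [0.2,4.1,-2.5,0.014,0,0,8.7],
    [0.2,4.1,-2.6,0.014,0,0,8.7],
    [0.2,4.0,-2.6,0.014,0,0,8.7],
    [0.2,4.0,-2.7,0.014,0,0,8.7],
    [0.2,3.9,-2.7,0.014,0,0,8.7],
    [0.2,3.9,-2.8,0.014,0,0,8.7],
    [0.2,3.9,-2.8,0.014,0,0,8.7],
    [0.2,3.8,-2.9,0.014,0,0,8.7],
    [0.2,3.8,-2.9,0.014,0,0,8.7],
    [0.2,3.7,-3.0,0.014,0,0,8.7],
    [0.2,3.7,-3.0,0.014,0,0,8.7],
    [0.2,3.6,-3.1,0.014,0,0,8.7],
  ],
)

```text
time: 1.6
position: [0.568, -0.1771, 0.1932]
tool_rot: [0.48, 0.522, -0.479, 0.517]
ft_force: [-0.1, -0.1, 0.1]
grip_width: 0.087
```

```bash
python3 - <<'E'
from h import *
from rig import optics
y=yawdir(95.3)
rows([.5585,-.1857,.15],Rtool([0,0,-1],-y),3,8.7)
p,d=optics.camera("wrist"); cv2.imwrite("pics/w1.png",p)
E
```

```text
t 1.6 p [ 0.568  -0.1771  0.1932] F [-0.1 -0.1  0.1] w 0.087 angle 0.79 j [-0.49  0.52  1.54  0.    1.09  1.  ]
[1.44, -0.33, 0.27, -0.004, -0.002, 0.001, 8.7],
[1.44, -0.34, 0.26, -0.004, -0.002, 0.001, 8.7],
[1.44, -0.34, 0.26, -0.004, -0.002, 0.001, 8.7],
```

View pics/w1.png

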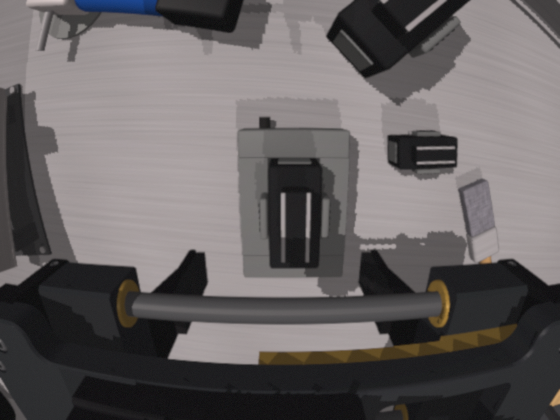

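The wrist picture shows the pack in the charger, its rail at about x 282–310 and y 192–265, lined up with the jaws. The gripper body extends along the jaw direction. Next I'll localise the pack with the wrist depth.

```bash
cat >> h.py <<'E'
def wcloud(save=None):
    from rig import robot,optics
    o=robot.get_obs(); p,d=optics.camera("wrist"); i=optics.camera_info("wrist"); K=i["mtx"]
    if save: cv2.imwrite(save,p)
    v,u=np.mgrid[:d.shape[0],:d.shape[1]]
    a=(u-K[0,2])/K[0,0]; b=(v-K[1,2])/K[1,1]; th=np.hypot(a,b); k=np.tan(np.minimum(th,1.45))/np.maximum(th,1e-9)
    P=np.stack([a*k*d,b*k*d,d],-1); T=i["tool_from_camera"]
    W=Ro.from_quat(o["tool_rot"]).apply((P.reshape(-1,3)@T[:3,:3].T+T[:3,3])).reshape(P.shape)+o["position"]
    W[(d<=0)|(th>1.2)]=np.nan
    return W,p
E
python3 - <<'E'
from h import *
W,_=wcloud(); Z=W[...,2]; X=W[...,:2]
near=np.linalg.norm(X-[.5585,-.1857],axis=-1)<.075
print(rect(W,near&(abs(Z-.098)<.006)),rect(W,near&(abs(Z-.076)<.005)),np.nanmedian(Z[near&(abs(Z-.098)<.006)]),np.nanmedian(Z[near&(abs(Z-.076)<.005)]))
E
```

```text
(2023, ((558.6923828125, -187.1525115966797), (63.68171691894531, 24.173521041870117), 4.925607681274414), array([ 560.1078 , -187.01265], dtype=float32)) (3797, ((557.773193359375, -187.36997985839844), (99.96666717529297, 64.29424285888672), 5.134223461151123), array([ 565.30426, -185.96588], dtype=float32)) 0.09686461092565136 0.07451889639244853
```

```bash
python3 - <<'E'
from h import *
rows([.558,-.1868,.12],Rtool([0,0,-1],-yawdir(95.1)),4,8.7)
E
```

```text
t 1.7 p [ 0.5696 -0.1747  0.193 ] F [-1.5 -1.5  0.3] w 0.0872 angle 0.46 j [-0.49  0.52  1.53  0.01  1.09  0.99]
[1.82, -0.31, 0.29, -0.001, -0.002, 0.0, 8.7],
[1.82, -0.31, 0.29, -0.001, -0.002, 0.0, 8.7],
[1.82, -0.31, 0.28, -0.001, -0.002, 0.0, 8.7],
[1.82, -0.32, 0.28, -0.001, -0.002, 0.0, 8.7],
```

Emit:
arm_command(
  plan=[
    [1.8,-0.3,0.3,0,0,0,8.7],
    [1.8,-0.3,0.3,0,0,0,8.7],
    [1.8,-0.3,0.3,0,0,0,8.7],
    [1.5,-0.3,0.3,0,0,0,8.7],
    [0,0,0,0,0,0,8.7],
    [0,0,0,0,0,0,8.7],
  ],
)

```text
time: 2.45
position: [0.5563, -0.1887, 0.1211]
tool_rot: [0.478, 0.525, -0.477, 0.519]
ft_force: [-0.8, 0.6, -0.9]
grip_width: 0.0872
```

```bash
python3 - <<'E'
from h import *
W,_=wcloud(); Z=W[...,2]; X=W[...,:2]
near=np.linalg.norm(X-[.5585,-.1857],axis=-1)<.075
print(rect(W,near&(abs(Z-.097)<.006)),rect(W,near&(abs(Z-.075)<.005)))
rows([.558,-.1865,.044],Rtool([0,0,-1],-yawdir(95.1)),5,8.7)
E
```

```text
(3701, ((558.108642578125, -187.25804138183594), (64.77721405029297, 24.21331024169922), 5.059852123260498), array([ 561.1454 , -187.00421], dtype=float32)) (6373, ((558.2176513671875, -187.24029541015625), (99.60790252685547, 64.52076721191406), 4.96407413482666), array([ 568.0592, -186.9383], dtype=float32))
t 2.5 p [ 0.5562 -0.1886  0.1211] F [0.2 0.5 0.1] w 0.087 angle 0.5 j [-0.52  0.61  1.61  0.    0.92  0.96]
[1.54, 0.05, -0.03, -0.0, -0.001, 0.001, 8.7],
[1.54, 0.04, -0.03, -0.0, -0.001, 0.001, 8.7],
[1.54, 0.04, -0.03, -0.0, -0.001, 0.001, 8.7],
[1.54, 0.04, -0.03, -0.0, -0.001, 0.001, 8.7],
[1.54, 0.04, -0.04, -0.0, -0.001, 0.001, 8.7],
```

Emit:
arm_command(
  plan=[
    [1.6,0.03,-0.03,0,0,0,8.7],
    [1.6,0.03,-0.03,0,-0.001,0.001,8.7],
    [1.6,0.03,-0.03,0,-0.001,0.001,8.7],
    [1.5,0.03,-0.03,0,-0.001,0.001,8.7],
    [1.0,0.03,-0.02,0,-0.001,0,8.7],
    [0.2,0,0,0,0,0,8.7],
    [0,0,0,0,0,0,8.7],
  ],
  grip_force=35,
)

```text
time: 3.38
position: [0.5579, -0.1863, 0.0408]
tool_rot: [0.478, 0.523, -0.477, 0.521]
ft_force: [-0.4, 0.4, -0.7]
grip_width: 0.0872
```

Emit:
arm_command(
  plan=[
    [-0.3,0,0,0,0,0,8.7],
    [0,0,0,0,0,0,5],
    [0,0,0,0,0,0,4.5],
    [0,0,0,0,0,0,4.5],
    [0,0,0,0,0,0,4.5],
    [0,0,0,0,0,0,4.5],
    [0,0,0,0,0,0,4.5],
  ],
  grip_force=35,
)

```text
time: 4.25
position: [0.5592, -0.1876, 0.0466]
tool_rot: [0.478, 0.521, -0.477, 0.522]
ft_force: [-0.0, 0.4, -1.4]
grip_width: 0.0493
```

Emit:
arm_command(
  plan=[
    [-0.4,0,0,0,0,0,4.5],
    [-0.5,0,0,0,0,0,4.5],
    [-0.6,0,0,0,0,0,4.5],
    [0,0,0,0,0,0,4.5],
  ],
)

```text
time: 4.75
position: [0.5576, -0.1863, 0.06]
tool_rot: [0.478, 0.523, -0.477, 0.521]
ft_force: [-0.9, 0.2, -4.8]
grip_width: 0.0493
```

Emit:
arm_command(
  plan=[
    [-1.5,0,0,0,0,0,4.5],
    [-1.8,0,0,0,0,0,4.5],
    [-1.8,0,0,0,0,0,4.5],
    [-1.0,0,0,0,0,0,4.5],
    [0,0,0,0,0,0,4.5],
  ],
)

```text
time: 5.38
position: [0.557, -0.1857, 0.1265]
tool_rot: [0.478, 0.523, -0.477, 0.52]
ft_force: [0.2, -1.0, -5.2]
grip_width: 0.0492
```

```bash
python3 - <<'E'
from h import *
rows([.55,.03,.12],Rtool([0,0,-1],-yawdir(99.1)),9,4.5)
E
```

```text
t 5.38 p [ 0.557  -0.1857  0.1265] F [ 0.2 -1.  -5.2] w 0.0492 angle 4.01 j [-0.51  0.6   1.61  0.    0.93  0.97]
[0.08, 0.14, -2.39, -0.008, -0.0, 0.0, 4.5],
[0.08, 0.15, -2.39, -0.008, -0.0, 0.0, 4.5],
[0.08, 0.17, -2.39, -0.008, -0.0, 0.0, 4.5],
[0.08, 0.19, -2.39, -0.008, -0.0, 0.0, 4.5],
[0.08, 0.21, -2.39, -0.008, -0.0, 0.0, 4.5],
[0.08, 0.23, -2.39, -0.008, -0.0, 0.0, 4.5],
[0.08, 0.25, -2.39, -0.008, -0.0, 0.0, 4.5],
[0.07, 0.27, -2.38, -0.008, -0.0, 0.0, 4.5],
[0.07, 0.28, -2.38, -0.008, -0.0, 0.0, 4.5],
```

Emit:
arm_command(
  plan=[
    [0.1,0.1,-1.2,-0.006,0,0,4.5],
    [0.1,0.1,-2.4,-0.008,0,0,4.5],
    [0.1,0.2,-2.4,-0.008,0,0,4.5],
    [0.1,0.2,-2.4,-0.008,0,0,4.5],
    [0.1,0.2,-2.4,-0.008,0,0,4.5],
    [0.1,0.2,-2.4,-0.008,0,0,4.5],
    [0.1,0.3,-2.4,-0.008,0,0,4.5],
    [0,0.3,-2.4,-0.008,0,0,4.5],
    [0,0.3,-2.0,-0.004,0,0,4.5],
    [0,0.2,-1.0,0,0,0,4.5],
    [0,0,0,0,0,0,4.5],
    [0,0,0,0,0,0,4.5],
  ],
)

```text
time: 6.88
position: [0.539, 0.0499, 0.1137]
tool_rot: [0.454, 0.55, -0.458, 0.53]
ft_force: [0.2, -0.0, -5.9]
grip_width: 0.0491
```

```bash
python3 - <<'E'
from h import *
from rig import optics,robot
rows([.55,.03,.037],Rtool([0,0,-1],-yawdir(99.1)),5,4.5)
p,d=optics.camera("side"); i=optics.camera_info("side"); np.savez("side1.npz",d=d,p=p,K=i["mtx"],t=i["position"],R=i["rotation"])
cv2.imwrite("pics/side1.png",cv2.resize(p[80:290,200:480],None,fx=2.8,fy=2.8))
E
```

```text
t 6.88 p [0.539  0.0499 0.1137] F [ 0.2 -0.  -5.9] w 0.0491 angle 1.69 j [-0.12  0.58  1.72  0.01  0.86  1.27]
[1.52, 0.18, 0.46, 0.002, -0.003, 0.004, 4.5],
[1.52, 0.18, 0.45, 0.002, -0.003, 0.004, 4.5],
[1.53, 0.17, 0.44, 0.002, -0.003, 0.004, 4.5],
[1.53, 0.17, 0.44, 0.002, -0.003, 0.004, 4.5],
[1.53, 0.16, 0.43, 0.002, -0.003, 0.004, 4.5],
```

View pics/side1.png

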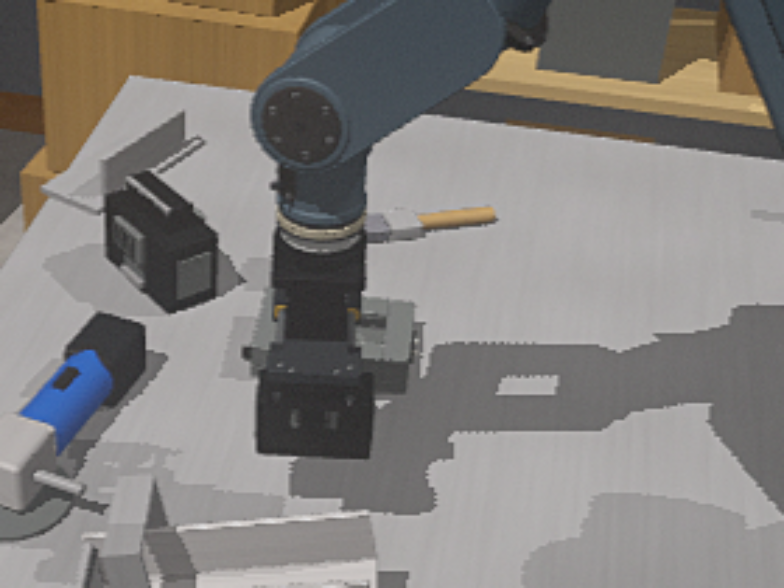

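The pack is held and hidden behind the gripper at about (315,400). The charger behind it at (390,330) is empty. I'll lower it, correcting the small tool tilt.

Emit:
arm_command(
  plan=[
    [1.5,0.1,0.1,0.002,-0.004,0.005,4.5],
    [1.7,0.1,0,0.002,-0.004,0.005,4.5],
    [1.7,0,0,0.002,-0.004,0.005,4.5],
    [1.4,0,0,0,-0.003,0.004,4.5],
    [0.7,0,0,0,0,0,4.5],
    [0,0,0,0,0,0,4.5],
  ],
)

```text
time: 7.68
position: [0.5434, 0.0442, 0.0426]
tool_rot: [0.461, 0.536, -0.46, 0.537]
ft_force: [-0.5, 0.4, -5.2]
grip_width: 0.0491
```

```bash
python3 - <<'E'
from h import *
rows([.54,.045,.0325],Rtool([0,0,-1],-yawdir(99.1)),1,4.5)
E
```

```text
t 7.67 p [0.5434 0.0442 0.0426] F [-0.5  0.4 -5.2] w 0.0491 angle 0.34 j [-0.12  0.7   1.77  0.    0.67  1.29]
[1.01, -0.32, -0.13, -0.006, 0.0, -0.001, 4.5],
```

Emit:
arm_command(
  plan=[
    [0.4,0,0,0,0,0,4.5],
    [0.3,0,0,0,0,0,4.5],
    [0.2,0,0,0,0,0,4.5],
    [0,0,0,0,0,0,4.5],
  ],
)

```text
time: 8.18
position: [0.5448, 0.0437, 0.0345]
tool_rot: [0.461, 0.535, -0.459, 0.538]
ft_force: [0.5, -0.1, -5.8]
grip_width: 0.0494
```

Emit:
arm_command(
  plan=[
    [0.15,0,0,0,0,0,4.5],
    [0.1,0,0,0,0,0,4.5],
    [0.1,0,0,0,0,0,4.5],
  ],
)

```text
time: 8.55
position: [0.5452, 0.0437, 0.0325]
tool_rot: [0.462, 0.535, -0.459, 0.538]
ft_force: [-2.7, -0.6, 7.1]
grip_width: 0.0501
```

Contact. Release and rise.

Emit:
arm_command(
  plan=[
    [0,0,0,0,0,0,8.7],
    [0,0,0,0,0,0,8.7],
    [0,0,0,0,0,0,8.7],
    [0,0,0,0,0,0,8.7],
    [-1.0,0,0,0,0,0,8.7],
    [-2.0,0,0,0,0,0,8.7],
    [-2.5,0,0,0,0,0,8.7],
    [-2.5,0,0,0,0,0,8.7],
    [-1,0,0,0,0,0,8.7],
    [0,0,0,0,0,0,8.7],
    [0,0,0,0,0,0,8.7],
  ],
)

```text
time: 9.93
position: [0.5468, 0.0436, 0.1286]
tool_rot: [0.463, 0.533, -0.458, 0.541]
ft_force: [-0.5, 0.4, -0.1]
grip_width: 0.0868
```

```bash
python3 - <<'E'
from h import *
W,_=wcloud("pics/w2.png"); Z=W[...,2]; X=W[...,:2]
near=np.linalg.norm(X-[.545,.044],axis=-1)<.075
m1=near&(abs(Z-.083)<.006); m2=near&(abs(Z-.061)<.005)
print(rect(W,m1),rect(W,m2),np.nanmedian(Z[m1]),np.nanmedian(Z[m2]))
rows([.545,.0437,.064],Rtool([0,0,-1],-yawdir(99.1)),4,6)
E
```

```text
(3025, ((544.9819946289062, 44.17247772216797), (63.62767028808594, 24.158809661865234), 8.453676223754883), array([547.14075,  44.5489 ], dtype=float32)) (5437, ((544.8385009765625, 44.21837615966797), (99.07443237304688, 64.5527572631836), 9.184282302856445), array([553.1357  ,  45.129486], dtype=float32)) 0.08289729324983786 0.06053176184949792
t 9.97 p [0.5468 0.0436 0.1284] F [-0.   0.7  0.3] w 0.087 angle 0.82 j [-0.12  0.55  1.72  0.    0.85  1.29]
[1.61, -0.06, -0.01, -0.001, 0.001, -0.003, 6],
[1.61, -0.06, -0.01, -0.001, 0.001, -0.003, 6],
[1.61, -0.05, -0.01, -0.001, 0.001, -0.003, 6],
[1.61, -0.05, -0.01, -0.001, 0.001, -0.003, 6],
```

View pics/w2.png

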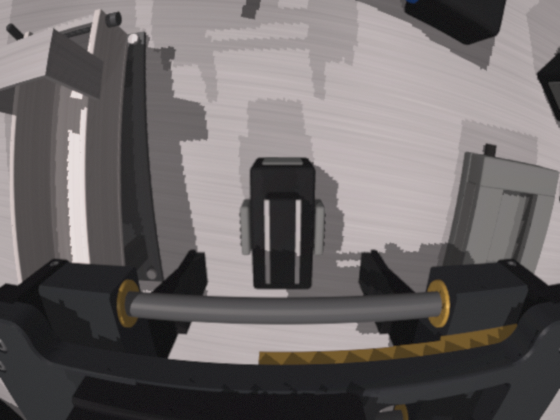

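The pack stands upright on the bench (rail at x 265–300, y 200–285, both buttons sprung out) and the charger at (505,230) is empty. Now I'll take the rail.

Emit:
arm_command(
  plan=[
    [1.6,-0.07,-0.02,-0.001,0.001,-0.003,5],
    [1.6,-0.05,-0.02,-0.001,0.001,-0.003,5],
    [1.6,-0.05,-0.01,-0.001,0.001,-0.003,5],
    [1.2,-0.05,0,-0.001,0.001,-0.003,5],
    [0.3,0,0,0,0,0,5],
    [0,0,0,0,0,0,5],
  ],
  grip_force=50,
)

```text
time: 10.72
position: [0.5436, 0.0433, 0.0604]
tool_rot: [0.458, 0.539, -0.46, 0.536]
ft_force: [0.2, -1.3, 2.0]
grip_width: 0.0506
```

```bash
python3 - <<'E'
from h import *
rows([.545,.0442,.0645],Rtool([0,0,-1],-yawdir(98.9)),1,5)
E
```

```text
t 10.72 p [0.5436 0.0433 0.0604] F [ 0.2 -1.3  2. ] w 0.0506 angle 0.33 j [-0.13  0.67  1.76 -0.    0.72  1.29]
[-0.41, 0.15, -0.07, 0.003, -0.001, 0.005, 5],
```

Emit:
arm_command(
  plan=[
    [-0.35,0.15,-0.07,0,0,0.005,5],
    [0,0,0,0,0,0,5],
    [0,0,0,0,0,0,2],
    [0,0,0,0,0,0,2],
    [0,0,0,0,0,0,2],
    [0,0,0,0,0,0,2],
    [0,0,0,0,0,0,2],
  ],
  grip_force=50,
)

```text
time: 11.6
position: [0.545, 0.0441, 0.063]
tool_rot: [0.459, 0.538, -0.459, 0.537]
ft_force: [0.4, -0.2, 0.3]
grip_width: 0.0237
```

Emit:
arm_command(
  plan=[
    [-0.5,0,0,0,0,0,2],
    [-1.5,0,0,0,0,0,2],
    [-2.5,0,0,0,0,0,2],
    [-3,0,0,0,0,0,2],
    [-3,0,0,0,0,0,2],
    [-3,0,0,0,0,0,2],
    [-2,0,0,0,0,0,2],
    [0,0,0,0,0,0,2],
  ],
)

```text
time: 12.6
position: [0.5404, 0.0453, 0.2237]
tool_rot: [0.458, 0.541, -0.46, 0.534]
ft_force: [0.7, 1.5, -6.4]
grip_width: 0.0235
```

```bash
cat >> h.py <<'E'
BED=np.array([.6763,.2440,.025]); BY=9.1
def bedR():
    return (Ro.from_euler("z",BY,degrees=True)*Ro.from_euler("y",12,degrees=True))
def btool(px,pz,py=0,tilt=0):   # TCP at bed coords, tool x = -bed z (tilted about bed y), jaws along -bed y
    R=bedR(); T=Ro.from_matrix(R.as_matrix()@np.array([[0,1,0],[0,0,-1],[-1,0,0]]).astype(float))
    if tilt: T=Ro.from_rotvec(R.apply([0,np.radians(tilt),0]))*T
    return R.apply([px,py,pz])+BED,T
def tobed(W): return bedR().inv().apply((W-BED).reshape(-1,3)).reshape(W.shape)
def tcp():
    from rig import robot
    o=robot.get_obs(); R=Ro.from_quat(o["tool_rot"])
    print("t",round(o["time"],2),"tcp in bed",tobed(o["position"]).round(4),"tool x in bed",bedR().inv().apply(R.apply([1,0,0])).round(3),"tool z",bedR().inv().apply(R.apply([0,0,1])).round(3),"F",o["ft_force"].round(1),"w",round(float(o["grip_width"]),4))
E
python3 - <<'E'
from h import *
tcp()
print(btool(-.178,.063+.075)[0])
rows(*btool(-.178,.063+.075),11,2)
E
```

```text
t 12.6 tcp in bed [-0.2033 -0.1747  0.16  ] tool x in bed [ 0.199  0.005 -0.98 ] tool z [ 0.    -1.    -0.005] F [ 0.7  1.5 -6.4] w 0.0235
[0.53271181 0.2210009  0.19699265]
t 12.6 p [0.5404 0.0453 0.2237] F [ 0.7  1.5 -6.4] w 0.0235 angle 11.47 j [-0.12  0.42  1.63  0.    1.1   1.29]
[0.25, 0.18, -1.59, -0.0, -0.0, -0.018, 2],
[0.24, 0.19, -1.59, -0.0, -0.0, -0.018, 2],
[0.24, 0.19, -1.59, -0.0, -0.0, -0.018, 2],
[0.24, 0.2, -1.59, -0.0, -0.0, -0.018, 2],
[0.23, 0.2, -1.59, -0.0, -0.0, -0.018, 2],
[0.23, 0.21, -1.59, -0.0, -0.0, -0.018, 2],
[0.22, 0.21, -1.59, -0.0, -0.0, -0.018, 2],
[0.22, 0.21, -1.59, -0.0, -0.0, -0.018, 2],
[0.21, 0.22, -1.59, -0.0, -0.0, -0.018, 2],
[0.21, 0.22, -1.59, -0.0, -0.0, -0.018, 2],
[0.2, 0.23, -1.59, -0.0, -0.0, -0.018, 2],
```

Emit:
arm_command(
  plan=[
    [0.2,0.2,-1.0,0,0,-0.014,2],
    [0.2,0.2,-1.6,0,0,-0.018,2],
    [0.2,0.2,-1.6,0,0,-0.018,2],
    [0.2,0.2,-1.6,0,0,-0.018,2],
    [0.2,0.2,-1.6,0,0,-0.018,2],
    [0.2,0.2,-1.6,0,0,-0.018,2],
    [0.2,0.2,-1.6,0,0,-0.018,2],
    [0.2,0.2,-1.6,0,0,-0.018,2],
    [0.2,0.2,-1.6,0,0,-0.018,2],
    [0.2,0.2,-1.2,0,0,-0.01,2],
    [0,0,0,0,0,0,2],
    [0,0,0,0,0,0,2],
  ],
)

```text
time: 14.1
position: [0.5319, 0.209, 0.1971]
tool_rot: [0.405, 0.582, -0.507, 0.49]
ft_force: [0.7, -0.7, -5.1]
grip_width: 0.0236
```

```bash
python3 - <<'E'
from h import *
tcp()
W,_=wcloud("pics/w3.png"); b=tobed(W).reshape(-1,3); b=b[~np.isnan(b[:,0])]
def pr(n,m): 
    q=b[m]; print(n,len(q), np.percentile(q,[2,50,98],axis=0).round(4).tolist() if len(q) else "")
pr("floor",(abs(b[:,1])<.03)&(abs(b[:,2])<.008)&(b[:,0]<-.02)&(b[:,0]>-.22))
for s in(1,-1):
    t=(abs(b[:,2]-.05)<.005)&(abs(b[:,1]*s-.038)<.012)
    for x0 in(-.22,-.19,-.16,-.13,-.10): pr(("walltop",s,x0),t&(b[:,0]>x0)&(b[:,0]<x0+.03))
pr("strap",(abs(b[:,2]-.104)<.005)&(abs(b[:,0]+.05)<.03)&(abs(b[:,1])<.06))
rows(*btool(-.178,.063+.03),5,2)
E
```

```text
t 14.1 tcp in bed [-0.1806 -0.0117  0.1375] tool x in bed [ 0.014  0.006 -1.   ] tool z [ 0.003 -1.    -0.006] F [ 0.7 -0.7 -5.1] w 0.0236
floor 6615 [[-0.1408, -0.0287, -0.0026], [-0.0951, 0.0005, -0.0011], [-0.0498, 0.0289, 0.0004]]
('walltop', 1, -0.22) 108 [[-0.2194, 0.0363, 0.0475], [-0.2037, 0.0385, 0.0488], [-0.1902, 0.0399, 0.0499]]
('walltop', 1, -0.19) 276 [[-0.1893, 0.0337, 0.0463], [-0.1747, 0.0366, 0.0487], [-0.1604, 0.0397, 0.05]]
('walltop', 1, -0.16) 299 [[-0.1594, 0.034, 0.046], [-0.1451, 0.0367, 0.0487], [-0.1306, 0.0399, 0.0501]]
('walltop', 1, -0.13) 303 [[-0.1293, 0.0339, 0.0456], [-0.1154, 0.0367, 0.0487], [-0.1006, 0.0399, 0.0503]]
('walltop', 1, -0.1) 309 [[-0.0997, 0.0339, 0.0464], [-0.0856, 0.0368, 0.0487], [-0.0707, 0.04, 0.0502]]
('walltop', -1, -0.22) 0 
('walltop', -1, -0.19) 0 
('walltop', -1, -0.16) 78 [[-0.1405, -0.0421, 0.0457], [-0.1336, -0.0397, 0.0486], [-0.1304, -0.036, 0.0503]]
('walltop', -1, -0.13) 309 [[-0.1296, -0.0418, 0.0463], [-0.114, -0.0387, 0.0487], [-0.1001, -0.0356, 0.0503]]
('walltop', -1, -0.1) 309 [[-0.0993, -0.0419, 0.0463], [-0.0846, -0.0388, 0.0487], [-0.0706, -0.0358, 0.05]]
strap 6956 [[-0.0648, -0.044, 0.1013], [-0.0506, -0.0014, 0.1028], [-0.0356, 0.0423, 0.1044]]
t 14.15 p [0.5319 0.209  0.1971] F [ 0.2  0.9 -5.8] w 0.0236 angle 0.9 j [0.17 0.57 1.45 0.01 1.32 1.58]
[0.89, 0.04, -0.23, 0.0, -0.001, -0.003, 2],
[0.89, 0.04, -0.23, 0.0, -0.001, -0.003, 2],
[0.89, 0.05, -0.23, 0.0, -0.001, -0.003, 2],
[0.89, 0.05, -0.23, 0.0, -0.001, -0.003, 2],
[0.89, 0.05, -0.23, 0.0, -0.001, -0.003, 2],
```

View pics/w3.png

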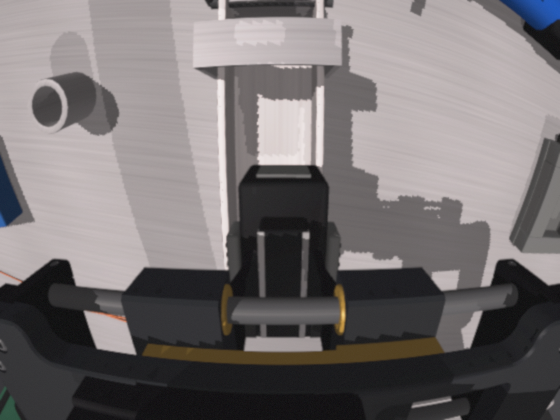

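The picture shows the held pack at (283,240) above the channel, about 1 cm to the right of the centre line, pointing along it; the strap is ahead at (265,45). The wall tops put the centre line 1 mm off my estimate, so I'll correct that and measure the held pack.

```bash
cat >> h.py <<'E'
BED=BED+bedR().apply([0,-.001,-.0012])
E
python3 - <<'E'
from h import *
tcp()
W,_=wcloud(); b=tobed(W).reshape(-1,3); b=b[~np.isnan(b[:,0])]
from rig import robot
t=tobed(robot.get_obs()["position"])
near=(abs(b[:,0]-t[0])<.07)&(abs(b[:,1]-t[1])<.045)
q=b[near&(b[:,2]>t[2]-.03)&(b[:,2]<t[2]+.004)]
h=np.histogram(q[:,2]-t[2],bins=17); print(h[0],h[1].round(4))
s=q[abs(q[:,2]-t[2]+.001)<.004]
print(len(s),cv2.minAreaRect((s[:,:2]*1000).astype(np.float32)), np.c_[np.ones(len(s)),s[:,:2]].shape, np.linalg.lstsq(np.c_[np.ones(len(s)),s[:,:2]-t[:2]],s[:,2]-t[2],rcond=None)[0])
rows(*btool(-.178,.063+.03),5,2)
E
```

```text
t 14.15 tcp in bed [-0.1806 -0.0107  0.1387] tool x in bed [ 0.014  0.006 -1.   ] tool z [ 0.002 -1.    -0.006] F [ 0.2  0.9 -5.8] w 0.0236
[  56   47   57   77   50   58   80  183  105  108  131  154  745 1881
 3043  104   96] [-0.03  -0.028 -0.026 -0.024 -0.022 -0.02  -0.018 -0.016 -0.014 -0.012
 -0.01  -0.008 -0.006 -0.004 -0.002 -0.     0.002  0.004]
5623 ((-180.1561279296875, -10.106887817382812), (63.43153762817383, 99.93087005615234), 89.27022552490234) (5623, 3) [-0.00290703  0.02907743  0.00132813]
t 14.2 p [0.5319 0.2089 0.1972] F [-0.3  0.6 -5.9] w 0.0234 angle 0.91 j [0.17 0.57 1.45 0.01 1.32 1.58]
[0.92, 0.04, -0.21, 0.0, -0.001, -0.003, 2],
[0.92, 0.04, -0.21, 0.0, -0.001, -0.003, 2],
[0.92, 0.05, -0.21, 0.0, -0.001, -0.003, 2],
[0.92, 0.05, -0.21, 0.0, -0.001, -0.003, 2],
[0.92, 0.05, -0.22, 0.0, -0.001, -0.003, 2],
```

Emit:
arm_command(
  plan=[
    [0.3,0,-0.35,-0.004,0,-0.01,2],
    [0.6,0,-0.35,-0.004,0,-0.01,2],
    [0.9,0.1,-0.3,-0.004,0,-0.008,2],
    [0.9,0.1,0,0,0,0,2],
    [0.5,0,0,0,0,0,2],
    [0,0,0,0,0,0,2],
    [0,0,0,0,0,0,2],
  ],
)

```text
time: 15.08
position: [0.525, 0.2176, 0.1629]
tool_rot: [0.394, 0.591, -0.511, 0.484]
ft_force: [-0.5, -0.3, -5.0]
grip_width: 0.0236
```

```bash
cat > pk.py <<'E'
from h import *
from rig import robot
tcp()
t=tobed(robot.get_obs()["position"])
W,_=wcloud(); b=tobed(W).reshape(-1,3); b=b[~np.isnan(b[:,0])]
near=(abs(b[:,0]-t[0])<.07)&(abs(b[:,1]-t[1])<.045)
s=b[near&(abs(b[:,2]-t[2]+.002)<.004)]
print(len(s),cv2.minAreaRect((s[:,:2]*1000).astype(np.float32)), np.linalg.lstsq(np.c_[np.ones(len(s)),s[:,:2]-t[:2]],s[:,2],rcond=None)[0])
for sg in(1,-1):
    w=b[(abs(b[:,2]-.05)<.0025)&(abs(b[:,1]*sg-.038)<.008)&(b[:,0]<-.09)]; print(sg,np.percentile(w[:,1],[5,50,95]).round(4))
E
python3 pk.py
```

```text
t 15.07 tcp in bed [-0.1789 -0.0011  0.1042] tool x in bed [-0.016  0.006 -1.   ] tool z [ 0.013 -1.    -0.006] F [-0.5 -0.3 -5. ] w 0.0236
5708 ((-179.09646606445312, -0.6726036071777344), (100.56157684326172, 63.796714782714844), 0.6704617142677307) [ 1.01097217e-01  5.44458734e-03 -1.93003695e-05]
1 [0.0351 0.0378 0.0406]
-1 [-0.0406 -0.0377 -0.0351]
```

Emit:
arm_command(
  plan=[
    [0.5,0,-0.07,0.004,0,-0.004,2],
    [0.9,0,0,0.002,0,0,2],
    [0.9,0,0,0,0,0,2],
    [0.6,0,0,0,0,0,2],
    [0.2,0,0,0,0,0,2],
    [0,0,0,0,0,0,2],
  ],
)

```text
time: 15.88
position: [0.5175, 0.2173, 0.1308]
tool_rot: [0.394, 0.59, -0.514, 0.482]
ft_force: [0.3, -0.0, -5.1]
grip_width: 0.0238
```

```bash
python3 pk.py
```

```text
t 15.88 tcp in bed [-0.1795 -0.0003  0.0712] tool x in bed [-0.02   0.006 -1.   ] tool z [ 0.007 -1.    -0.006] F [ 0.3 -0.  -5.1] w 0.0238
5697 ((-179.5950164794922, 0.21480941772460938), (63.758140563964844, 100.09892272949219), 89.70299530029297) [ 0.06813753  0.00195692 -0.00015387]
1 [0.0351 0.0378 0.0406]
-1 [-0.0405 -0.0376 -0.035 ]
```

Emit:
arm_command(
  plan=[
    [0.25,0.3,0,0,0,0,2],
    [0.2,0.1,0,0,0,0,2],
    [0.1,0,0,0,0,0,2],
    [0,0,0,0,0,0,2],
  ],
)

```text
time: 16.42
position: [0.5212, 0.218, 0.1247]
tool_rot: [0.395, 0.59, -0.514, 0.482]
ft_force: [-0.2, -0.7, -6.8]
grip_width: 0.0236
```

Emit:
arm_command(
  plan=[
    [0.15,0,0,0,0,0,2],
    [0.1,0,0,0,0,0,2],
    [0,0,0,0,0,0,2],
  ],
)

```text
time: 16.8
position: [0.521, 0.218, 0.1234]
tool_rot: [0.395, 0.59, -0.513, 0.482]
ft_force: [0.4, 0.3, -5.3]
grip_width: 0.0234
```

Emit:
arm_command(
  plan=[
    [0.2,0,0,0,0,0,2],
    [0.1,0,0,0,0,0,2],
  ],
)

```text
time: 17.05
position: [0.5207, 0.218, 0.1232]
tool_rot: [0.395, 0.589, -0.513, 0.483]
ft_force: [0.0, -0.5, 1.9]
grip_width: 0.0234
```

```bash
python3 pk.py
```

```text
t 17.05 tcp in bed [-1.748e-01 -1.000e-04  6.450e-02] tool x in bed [-0.016  0.006 -1.   ] tool z [ 0.007 -1.    -0.006] F [ 0.  -0.5  1.9] w 0.0234
5734 ((-174.6896209716797, 0.39333343505859375), (63.772335052490234, 100.14229583740234), 89.8680191040039) [ 6.14259856e-02  8.48882130e-03 -5.15265044e-05]
1 [0.035  0.0377 0.0406]
-1 [-0.0404 -0.0375 -0.0348]
```

Emit:
arm_command(
  plan=[
    [0,0,0,0,0,0,4.5],
    [0,0,0,0,0,0,4.5],
    [0,0,0,0,0,0,4.5],
    [0,0,0,0,0,0,4.5],
    [-0.8,0,0,0,0,0,4.5],
    [-1.5,0,0,0,0,0,4.5],
    [-2.5,0,0,0,0,0,4.5],
    [-2.5,0,0,0,0,0,4.5],
    [-1,0,0,0,0,0,4.5],
    [0,0,0,0,0,0,4.5],
  ],
)

```text
time: 18.35
position: [0.5414, 0.2208, 0.2097]
tool_rot: [0.397, 0.589, -0.512, 0.484]
ft_force: [0.4, -0.2, -0.2]
grip_width: 0.0451
```

```bash
cat > pk2.py <<'E'
import sys
from h import *
tcp()
W,_=wcloud(sys.argv[1] if len(sys.argv)>1 else None); b=tobed(W).reshape(-1,3); b=b[~np.isnan(b[:,0])]
for z in(.062,.084):
    s=b[(abs(b[:,1])<.04)&(abs(b[:,2]-z)<.005)&(b[:,0]<.02)]
    if len(s)>10: print(z,len(s),cv2.minAreaRect((s[:,:2]*1000).astype(np.float32)), np.percentile(s,[1,50,99],axis=0).round(4).tolist())
E
python3 pk2.py
python3 - <<'E'
from h import *
print("above behind");rows(*btool(-.265,.13,0,12),6,1.5)
E
```

```text
t 18.35 tcp in bed [-0.1723 -0.0006  0.1535] tool x in bed [-0.012  0.006 -1.   ] tool z [ 0.007 -1.    -0.006] F [ 0.4 -0.2 -0.2] w 0.0451
0.062 4676 ((-174.94284057617188, 0.7470474243164062), (64.97604370117188, 99.60604858398438), 89.44557189941406) [[-0.2233, -0.0305, 0.0578], [-0.165, 0.0004, 0.0617], [-0.1259, 0.0317, 0.0637]]
0.084 2517 ((-174.83340454101562, 0.45363712310791016), (23.86256980895996, 64.31849670410156), 89.69328308105469) [[-0.2061, -0.0112, 0.0814], [-0.1725, 0.0007, 0.0841], [-0.1432, 0.0123, 0.0856]]
above behind
t 18.4 p [0.5411 0.2207 0.2093] F [-0.6 -0.7 -0.1] w 0.0453 angle 11.29 j [0.19 0.58 1.39 0.01 1.39 1.59]
[0.4, -1.54, -0.02, 0.001, -0.001, -0.033, 1.5],
[0.45, -1.52, -0.02, 0.001, -0.001, -0.033, 1.5],
[0.5, -1.51, -0.01, 0.001, -0.001, -0.033, 1.5],
[0.55, -1.49, -0.01, 0.001, -0.001, -0.033, 1.5],
[0.6, -1.47, -0.01, 0.001, -0.001, -0.033, 1.5],
[0.65, -1.45, -0.01, 0.001, -0.001, -0.033, 1.5],
```

```bash
python3 - <<'E'
from h import *
rows(*btool(-.262,.12,0.0005,-12),7,1.5)
E
```

```text
t 18.4 p [0.5411 0.2207 0.2093] F [-0.6 -0.7 -0.1] w 0.0453 angle 12.74 j [0.19 0.58 1.39 0.01 1.39 1.59]
[0.49, -1.27, -0.02, 0.001, -0.001, 0.032, 1.5],
[0.45, -1.29, -0.02, 0.001, -0.001, 0.032, 1.5],
[0.4, -1.3, -0.02, 0.001, -0.001, 0.032, 1.5],
[0.36, -1.31, -0.02, 0.001, -0.001, 0.032, 1.5],
[0.32, -1.32, -0.02, 0.001, -0.001, 0.032, 1.5],
[0.28, -1.33, -0.02, 0.001, -0.001, 0.032, 1.5],
[0.24, -1.34, -0.02, 0.001, -0.001, 0.032, 1.5],
```

Emit:
arm_command(
  plan=[
    [0.3,-1.3,0,0.001,-0.001,0.032,1.5],
    [0.4,-1.3,0,0.001,-0.001,0.032,1.5],
    [0.4,-1.3,0,0.001,-0.001,0.032,1.5],
    [0.4,-1.3,0,0.001,-0.001,0.032,1.5],
    [0.3,-1.3,0,0.001,-0.001,0.032,1.5],
    [0.3,-1.3,0,0.001,-0.001,0.032,1.5],
    [0.2,-1.3,0,0.001,-0.001,0.03,1.5],
    [0,0,0,0,0,0,1.5],
    [0,0,0,0,0,0,1.5],
  ],
)

```text
time: 19.52
position: [0.4391, 0.2038, 0.1896]
tool_rot: [0.455, 0.54, -0.463, 0.535]
ft_force: [0.4, 0.2, -0.3]
grip_width: 0.0148
```

```bash
python3 - <<'E'
from h import *
tcp()
rows(*btool(-.26,.038,0.0005,-12),6,1.5)
E
```

```text
t 19.52 tcp in bed [-0.2695 -0.0012  0.1122] tool x in bed [ 0.195 -0.001 -0.981] tool z [-0.002 -1.     0.001] F [ 0.4  0.2 -0.3] w 0.0148
t 19.52 p [0.4391 0.2038 0.1896] F [ 0.4  0.2 -0.3] w 0.0148 angle 0.73 j [ 0.2   0.39  1.81 -0.    0.96  1.62]
[1.24, -0.09, -0.03, -0.0, 0.0, 0.002, 1.5],
[1.24, -0.09, -0.03, -0.0, 0.0, 0.002, 1.5],
[1.24, -0.09, -0.03, -0.0, 0.0, 0.002, 1.5],
[1.24, -0.09, -0.03, -0.0, 0.0, 0.002, 1.5],
[1.24, -0.1, -0.03, -0.0, 0.0, 0.002, 1.5],
[1.24, -0.1, -0.03, -0.0, 0.0, 0.002, 1.5],
```

Emit:
arm_command(
  plan=[
    [1.2,-0.1,-0.03,0,0,0.002,1.5],
    [1.3,-0.1,-0.03,0,0,0.002,1.5],
    [1.3,-0.1,-0.03,0,0,0.002,1.5],
    [1.3,-0.1,-0.03,0,0,0.002,1.5],
    [1.3,-0.1,-0.03,0,0,0.002,1.5],
    [0.7,-0.1,0,0,0,0,1.5],
    [0,0,0,0,0,0,1.5],
    [0.2,0.9,0,0,0,0,1.5],
    [0.1,0.6,0,0,0,0,1.5],
    [0,0,0,0,0,0,1.5],
  ],
)

```text
time: 20.78
position: [0.4539, 0.2072, 0.1095]
tool_rot: [0.459, 0.537, -0.46, 0.538]
ft_force: [0.4, -0.2, 0.0]
grip_width: 0.0152
```

```bash
python3 pk2.py pics/w4.png; python3 - <<'E'
from h import *
rows(*btool(-.16,.038,0.0005,-12),8,1.5)
E
```

```text
t 20.77 tcp in bed [-2.381e-01 -2.000e-04  3.700e-02] tool x in bed [ 0.208 -0.001 -0.978] tool z [-0.003 -1.     0.   ] F [ 0.4 -0.2  0. ] w 0.0152
0.062 13782 ((-185.76185607910156, 0.4975738525390625), (64.8155746459961, 119.50528717041016), 89.67184448242188) [[-0.2334, -0.0304, 0.0578], [-0.181, -0.0, 0.0617], [-0.1272, 0.0312, 0.0641]]
0.084 9928 ((-201.091552734375, -1.1636810302734375), (31.615894317626953, 116.88613891601562), 88.04501342773438) [[-0.2549, -0.0118, 0.0814], [-0.1784, 0.0003, 0.0841], [-0.1447, 0.0124, 0.0858]]
t 20.82 p [0.4536 0.2071 0.1096] F [-0.2  0.1  0.8] w 0.015 angle 0.17 j [ 0.2   0.54  1.85 -0.    0.75  1.62]
[0.19, 0.96, -0.01, -0.0, 0.0, -0.0, 1.5],
[0.19, 0.96, -0.01, -0.0, 0.0, -0.0, 1.5],
[0.19, 0.96, -0.01, -0.0, 0.0, -0.0, 1.5],
[0.19, 0.96, -0.01, -0.0, 0.0, -0.0, 1.5],
[0.19, 0.96, -0.01, -0.0, 0.0, -0.0, 1.5],
[0.19, 0.96, -0.01, -0.0, 0.0, -0.0, 1.5],
[0.19, 0.96, -0.01, -0.0, 0.0, -0.0, 1.5],
[0.19, 0.96, -0.01, -0.0, 0.0, -0.0, 1.5],
```

View pics/w4.png

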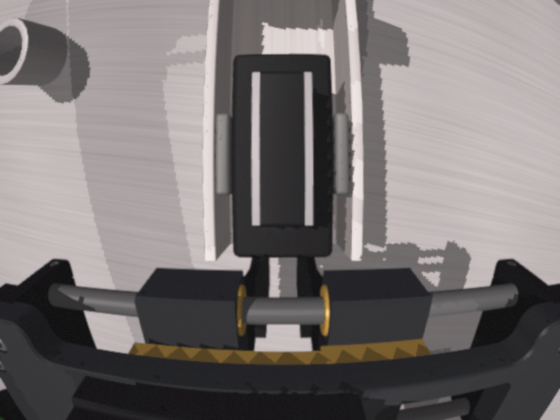

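The pack sits square in the channel (body x 233–330, y 55–255), with both finger tips just behind its rear face at (285,260). Now I'll push.

Emit:
arm_command(
  plan=[
    [0.07,0.3,0,0,0,0,1.5],
    [0.1,0.5,0,0,0,0,1.5],
    [0.15,0.7,0,0,0,0,1.5],
    [0.2,0.8,0,0,0,0,1.5],
    [0.2,0.8,0,0,0,0,1.5],
    [0.2,0.8,0,0,0,0,1.5],
    [0.2,0.8,0,0,0,0,1.5],
    [0.2,0.8,0,0,0,0,1.5],
    [0.1,0.5,0,0,0,0,1.5],
    [0.05,0.2,0,0,0,0,1.5],
  ],
)

```text
time: 22.08
position: [0.4894, 0.2134, 0.0954]
tool_rot: [0.443, 0.55, -0.474, 0.526]
ft_force: [-4.1, -0.6, 4.2]
grip_width: 0.0153
```

```bash
python3 pk2.py
```

```text
t 22.07 tcp in bed [-0.1999  0.0003  0.0307] tool x in bed [ 0.153 -0.003 -0.988] tool z [-0.001 -1.     0.003] F [-4.1 -0.6  4.2] w 0.0153
0.062 15239 ((-143.04019165039062, 0.5038032531738281), (109.02507781982422, 65.18798828125), 0.3965165317058563) [[-0.1939, -0.0303, 0.0579], [-0.1404, 0.0006, 0.0617], [-0.0899, 0.0314, 0.0643]]
0.084 11145 ((-162.24639892578125, 2.0733327865600586), (111.93804931640625, 27.546112060546875), 0.12893293797969818) [[-0.205, -0.0113, 0.0823], [-0.139, 0.0007, 0.0841], [-0.1075, 0.0124, 0.0857]]
```

```bash
python3 - <<'E'
from h import *
rows(*btool(-.12,.040,0.0,-12),8,1.5)
E
```

```text
t 22.12 p [0.4894 0.2134 0.0953] F [-4.1 -0.4  4.7] w 0.0149 angle 3.22 j [ 0.2   0.61  1.73 -0.    0.86  1.61]
[0.04, 1.0, 0.0, -0.0, 0.0, 0.007, 1.5],
[0.04, 1.0, 0.0, -0.0, 0.0, 0.007, 1.5],
[0.05, 1.0, 0.0, -0.0, 0.0, 0.007, 1.5],
[0.06, 1.0, 0.0, -0.0, 0.0, 0.007, 1.5],
[0.06, 1.0, 0.0, -0.0, 0.0, 0.007, 1.5],
[0.07, 1.0, 0.0, -0.0, 0.0, 0.007, 1.5],
[0.08, 1.0, 0.0, -0.0, 0.0, 0.007, 1.5],
[0.09, 1.0, 0.0, -0.0, 0.0, 0.007, 1.5],
```

Emit:
arm_command(
  plan=[
    [0.05,1.0,0,0,0,0.014,1.5],
    [0.05,1.0,0,0,0,0.014,1.5],
    [0.08,1.0,0,0,0,0.014,1.5],
    [0.08,1.0,0,0,0,0.014,1.5],
    [0.08,1.0,0,0,0,0.012,1.5],
    [0.08,0.8,0,0,0,0.01,1.5],
    [0.05,0.4,0,0,0,0.005,1.5],
  ],
)

```text
time: 23.0
position: [0.5508, 0.2232, 0.0873]
tool_rot: [0.465, 0.532, -0.453, 0.544]
ft_force: [-1.8, 0.7, -1.1]
grip_width: 0.0151
```

```bash
python3 pk2.py; python3 - <<'E'
from h import *
rows(*btool(-.11,.040,0.0,-12),6,1.5)
E
```

```text
t 23.0 tcp in bed [-0.1374  0.0003  0.0357] tool x in bed [ 0.231 -0.003 -0.973] tool z [-0.001 -1.     0.003] F [-1.8  0.7 -1.1] w 0.0151
0.062 10750 ((-100.27645874023438, 0.49683380126953125), (90.25328826904297, 65.04959106445312), 0.723484218120575) [[-0.1338, -0.0303, 0.0577], [-0.0929, 0.0006, 0.0616], [-0.0566, 0.0317, 0.0648]]
0.084 7603 ((-110.18405151367188, 0.7766647338867188), (31.01353645324707, 99.06869506835938), 89.69880676269531) [[-0.1559, -0.0115, 0.0801], [-0.086, 0.0007, 0.0841], [-0.0614, 0.013, 0.0857]]
t 23.05 p [0.5514 0.2232 0.0874] F [-0.9 -0.8  0.4] w 0.015 angle 1.44 j [ 0.2   0.66  1.64 -0.01  0.82  1.61]
[0.04, 0.45, 0.0, -0.0, 0.0, -0.004, 1.5],
[0.04, 0.45, 0.0, -0.0, 0.0, -0.004, 1.5],
[0.03, 0.45, 0.0, -0.0, 0.0, -0.004, 1.5],
[0.03, 0.45, 0.0, -0.0, 0.0, -0.004, 1.5],
[0.03, 0.45, 0.0, -0.0, 0.0, -0.004, 1.5],
[0.03, 0.45, 0.0, -0.0, 0.0, -0.004, 1.5],
```

Emit:
arm_command(
  plan=[
    [0.05,0.6,0,0,0,0,1.5],
    [0.05,0.6,0,0,0,0,1.5],
    [0.05,0.6,0,0,0,0,1.5],
    [0.05,0.5,0,0,0,0,1.5],
  ],
)

```text
time: 23.55
position: [0.5748, 0.2271, 0.0858]
tool_rot: [0.464, 0.532, -0.453, 0.544]
ft_force: [-2.1, -0.0, -1.3]
grip_width: 0.0148
```

```bash
python3 -c "
from h import *
tcp()"
```

```text
t 23.55 tcp in bed [-0.1133  0.0003  0.0393] tool x in bed [ 0.231 -0.003 -0.973] tool z [-0.001 -1.     0.003] F [-2.1 -0.  -1.3] w 0.0148
```

Emit:
arm_command(
  plan=[
    [0.08,0.4,0,0,0,0,1.5],
    [0.08,0.4,0,0,0,0,1.5],
    [0.08,0.4,0,0,0,0,1.5],
  ],
)

```text
time: 23.92
position: [0.5771, 0.2273, 0.0852]
tool_rot: [0.457, 0.537, -0.459, 0.539]
ft_force: [-11.2, -2.8, 12.8]
grip_width: 0.0153
```

```bash
python3 -c "
from h import *
tcp()"
```

```text
t 23.93 tcp in bed [-0.1109  0.0002  0.0392] tool x in bed [ 0.208 -0.004 -0.978] tool z [ 0.    -1.     0.004] F [-11.2  -2.8  12.8] w 0.0153
```

Emit:
arm_command(
  plan=[
    [0,0.5,0,0,0,0.01,1.5],
    [0,0.5,0,0,0,0.01,1.5],
  ],
)

```text
time: 24.18
position: [0.5771, 0.2273, 0.0854]
tool_rot: [0.456, 0.538, -0.46, 0.539]
ft_force: [-9.7, -2.5, 7.3]
grip_width: 0.0152
```

```bash
python3 -c "
from h import *
tcp()"
```

```text
t 24.18 tcp in bed [-0.111   0.0002  0.0394] tool x in bed [ 0.206 -0.005 -0.979] tool z [ 0.001 -1.     0.006] F [-9.7 -2.5  7.3] w 0.0152
```

Firmly against the stop with no further travel. Back off along the slope, then up.

Emit:
arm_command(
  plan=[
    [-0.1,-0.5,0,0,0,0,1.5],
    [-0.3,-1.5,0,0,0,0,1.5],
    [-0.5,-2.0,0,0,0,0,1.5],
    [-1.5,-2.5,0,0,0,0,1.5],
    [-3,-2,0,0,0,0,1.5],
    [-4,-1,0,0,0,0,1.5],
    [-4,0,0,0,0,0,1.5],
    [-2,0,0,0,0,0,1.5],
    [0,0,0,0,0,0,1.5],
  ],
)

```text
time: 25.3
position: [0.4831, 0.2129, 0.2471]
tool_rot: [0.463, 0.533, -0.454, 0.544]
ft_force: [-0.2, -0.8, -0.1]
grip_width: 0.0148
```

```bash
python3 pk2.py; python3 - <<'E'
from h import *
from rig import optics
out=[]
for n in("side","scene"):
    p,d=optics.camera(n); i=optics.camera_info(n); np.savez(n+"2.npz",d=d,p=p,K=i["mtx"],t=i["position"],R=i["rotation"])
    b=tobed(cloud(n+"2")).reshape(-1,3); b=b[~np.isnan(b[:,0])]
    for z in(.062,.084):
        s=b[(abs(b[:,1])<.034)&(abs(b[:,2]-z)<.006)&(b[:,0]<.02)&(b[:,0]>-.16)]
        if len(s)>10: print(n,z,len(s),cv2.minAreaRect((s[:,:2]*1000).astype(np.float32)))
    out.append(p)
a=cv2.resize(out[0][220:350,190:390],(780,507)); cv2.imwrite("pics/fin.png",a); cv2.imwrite("pics/fin2.png",out[1])
E
```

```text
t 25.3 tcp in bed [-0.2375  0.0009  0.1777] tool x in bed [ 0.228 -0.004 -0.974] tool z [ 0.001 -1.     0.005] F [-0.2 -0.8 -0.1] w 0.0148
0.062 2366 ((-50.70431137084961, 0.8868923187255859), (64.31690979003906, 100.13339233398438), 89.76009368896484) [[-0.1003, -0.0302, 0.0578], [-0.0762, 0.0006, 0.0616], [-0.0018, 0.0312, 0.0639]]
0.084 805 ((-50.97142791748047, 0.5763969421386719), (24.523643493652344, 63.88023376464844), 89.80776977539062) [[-0.0825, -0.0107, 0.0799], [-0.07, 0.0007, 0.084], [-0.0199, 0.0129, 0.0857]]
side 0.062 379 ((-50.19792175292969, 4.940532684326172), (101.3459243774414, 56.837589263916016), 2.9262404441833496)
side 0.084 148 ((-49.798336029052734, 1.4327363967895508), (64.32858276367188, 27.241422653198242), 0.42878952622413635)
scene 0.062 344 ((-50.334476470947266, 0.7305984497070312), (100.45902252197266, 63.79330825805664), 2.1381871700286865)
scene 0.084 124 ((-49.86143493652344, 1.7936687469482422), (25.161237716674805, 65.67045593261719), 89.3792953491211)
```

View pics/fin.png

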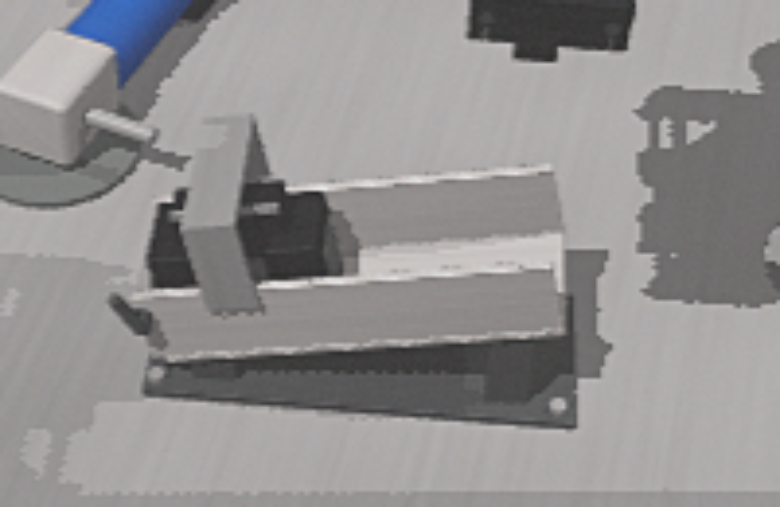

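View pics/fin2.png

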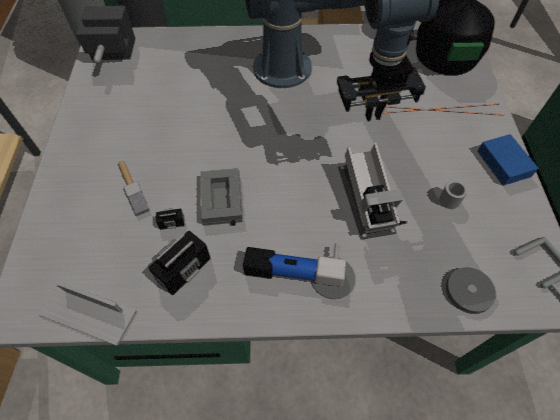

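The pack sits under the strap against the stop: fin.png shows it at (240,230) and fin2 at (378,210). The charger is empty, and the grinder (295,268), bushing (453,195) and brush (133,190) are where they were. Handing in.

```bash
python3 -c "
from rig import workorder
print(workorder.hand_in())"
```

```text
the job is handed in; nothing more can be done
None
```

The job is done and handed in at about 25 s of the 56 s allowed. I pinched both buttons and lifted the pack straight out of the charger, then stood it upright on the bench between the charger and the chute and let go. I then took it by the rail, set it tilted into the chute's upper end and let go, and pushed it with both fingers under the strap until the force rose and it moved no further.

**Pack position:** the wrist, scene and side cameras put its centre about 50–51 mm from the stop (50 mm expected). The wrist camera put it under 1 mm off the centre line and within about 0.3° of square.

**Disagreements:** the body-top outlines from the two far cameras gave 2–3° of yaw, and the side camera's was also 5 mm off the centre line. Both views see the body partly hidden by the strap and walls. Their rail outlines gave 0.4–0.6°, so I trusted the wrist view.

**Forces:** setting the pack down on the bench gave about 7 N, and pushing against the stop about 17 N. The fingers also touched the pack's top lightly (about 2 N) on the way to the rail grip, and I raised them before closing.

**Other objects:** the grinder, bushing and wire brush look unmoved in the last picture. The gripper was clear of everything at the end.

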